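Seat the setting disc in the dial gauge nest

ROBOT

A 6-joint arm with a two-finger parallel gripper is mounted at the origin on a cart in front of the work surface, level with it; the furniture and walls round the work are solid. World frame = base frame: x ahead of the robot, y to its left, z up, the work surface at z = 0. Lengths are in m, angles in degrees, forces in N, time in s.
With the tool pointing down it reaches from about 0.425 to 0.925 m from the base axis. Payload 12.5 kg.
Tool frame: the origin (TCP) lies on the mounting face of the last link; the fingertips stand 173 mm ahead of it and the grasp point (between the pads) lies 155 mm ahead of it; z points along the fingers, y is the line along which they close (so a half turn about z gives the same grasp; the last joint's range is limited). The gripper opens to 85 mm and grips with 20 to 120 N. Pads are 22 mm wide; open, the fingers measure 114 mm over their backs; the gripper's body (76 mm by 85 mm) begins 54 mm behind the grasp point. The pads swing forward as they close: fully open they stand 13 mm farther back than shut.
Start: joints at [-75.321, 28.126, 89.318, -0, 62.55, -6.05], TCP at [0.221, -0.585, 0.405] pointing down, gripper open.
Joint ranges: [-177.58, 177.58], [-47.91, 125.51], [2.72, 160], [-65.01, 245.01], [3.68, 167.84], [-153.87, 153.87]. Speed limits (degrees/s): [127.2, 127.2, 159.86, 180, 180, 180].

INTERFACE

Orientations are given as a 3x3 rotation matrix whose columns are the frame's x, y, z axes.
In Python, from plant import manip, viewer gives the robot as it stands.
- The arm moves only by the tool drive_tool, never from a script. Its arguments are lists of equal length, an entry for each row: "linear": the shift along the tool's x, y, z in mm, a list of three; "twist": the turn, a rotation vector about the tool's x, y, z in rad, a list of three. In form: {"linear": [[tx, ty, tz], ...], "twist": [[rx, ry, rz], ...]}. A call has 1 to 20 rows; each row shifts and turns the commanded pose from where the row before left it, along the tool's axes as they then stand; what a row does not reach is not made up. A row lasts 1/10 s, in which the tool goes at most 50 mm and 8.59 degrees, less where a joint would pass 70% of its speed; a pose out of reach is approached as far as the arm can. A call with a gripper value outside its range is refused whole. "jaw" is the gripper's target within -1 to 1 (fully open at 1, half-way at 0, shut at -1), set as the call begins (left out, the last holds). The fingers move at their own pace and stop on an object; "newtons" is the grip in N (left out, the last holds). Time passes only in rows, so rows that do not move let the fingers close. It gives the time, the measured TCP pose, the force, the opening and the grip force at its end, in the units of the state.
- manip.get_state(): the state, without advancing time (a new reading comes with each control period).
- viewer.camera(name): name is "side" or "top"; returns the picture (480x640x3 uint8, blue, green, red); there is no depth.
- viewer.camera_info(name): a dict with "camera_matrix" (3x3 intrinsics, pixels), "eye" and "orientation" of the camera in the world. Camera axes: x right, y down, z forward; pixel columns grow to the right and rows downward; lengths in m; the calibration is good to about 2 mm. A picture is of the moment at which its call begins. camera_info takes no time and is no camera call.
- manip.job_done(): hands the job in; it is judged then, once.
The state is a dict: "time": time; "qpos": joint angles; "dq": joint speeds; "effort": joint torques, N m; "tool_pos": TCP position; "orientation": TCP orientation; "force": force on the tool from outside, world axes, zero at the start; "wrist_torque": the same for the moment, N m; "grip_width": opening from 0.0 (shut) to 1.0 (fully open); "gripper_force": force on a finger pad.
Only numpy, scipy, OpenCV 4.12 (cv2) and the standard library are available. Lean on these libraries where they do the work, as an engineer would, in place of code of your own. Each camera call takes 0.05 s, during which the arm holds its last target. There are 200 camera calls.

TASK

Lay the steel setting disc flat on the lead-in end of the dial gauge fixture's lapped plate, slide it gently along the plate, without lifting it again, until it drops fully home in the round pocket, then swing the gauge arm in against its stop so that the stylus stands over the disc. Do not force the disc, and leave the oil bottle, brush and plug gauge where they are.

Things in the scene. Friction and masses are not known exactly. Their poses are not given: they have to be found in the camera images.
- setting_disc: steel disc, 40 mm diameter, 12 mm thick, about 0.12 kg, dark band round its rim, small brass spot on top; lies flat on the black rubber pad, either face alike; origin at the centre of its underside, z up through its thickness
- gauge_fixture: disc gauging fixture, fixed to the desk; blue base 10 mm high spanning x -100 to +80, y -85 to +45 mm of its frame; origin at desk height under the lane, z up. A bright lapped steel plate, 68 mm wide (y -34 to +34), runs along x (the lane, y = 0) between two dark rails 2 mm lower; its face is at z = 22 mm. Lead-in end at negative x, nearer the robot; pocket end at positive x
- lead_in (a point): point on the lapped face, on the lane, at x = -46 mm of the fixture frame: middle of the plain flat lead-in end, where the disc is first laid down
- pocket_zone (a point): on the lapped face at x = +22 mm, middle of the stretch where the pocket can be, NOT its measured place. The one pocket is round, 42.2 mm wide, 4 mm deep, flat-floored, on the lane. The plate is clamped (holds 90 N) where the last user set it, so the pocket centre lies anywhere from x = +4 to +40 mm: feel or look for it. A disc that is home stands 8 mm proud and the pocket wall stops it
- gauge_arm (a joint): angle (rad) of the swing arm with the small dial gauge, about upright axis swing_pivot: 0 = in against its stop, arm along fixture +y, stylus over pocket_zone; positive = swung away, clockwise from above; 1.57 = along fixture +x. Starts at 1.4 to 1.75, stays where left (0.06 N m friction). Stylus tip 32.5 mm above the desk: 2.5 mm over a disc that is home, 1.5 mm too low for one that is not
- swing_knob (a point): middle of the black knob standing upright on the swing arm, 26 mm from the pivot axis; 13 mm in diameter, 20 mm tall, this point at half its height (69 mm above the desk); round, so it can be pinched from any side and turns between the fingers. The dial farther out, 62 mm from the pivot, tops out 99 mm above the desk
- swing_pivot (a point): on the pivot axis of the swing arm, at the knob's height; fixed to the fixture at x = +22 mm, y = -62 mm of its frame
- oil_bottle: small white oiler bottle with a needle cap, 27 mm wide, 66 mm tall, loose bystander; origin at the centre of its underside
- brush: dust brush, 28 x 151 x 10 mm, loose bystander; origin at the centre of its underside
- plug_gauge: plug gauge, 18 x 110 x 16 mm, loose bystander; origin at the centre of its underside
Mind the look-alikes: they are no part of the job. What is shaped like the setting_disc but green is not meant.

How it is judged (in metres and radians):
On the way, in this order (a step that is already met when the one before it is completed fails the run):
1. the disc lies flat on the lapped face at the lead-in end, its centre within 20 mm of the lead-in point (horizontal distance between setting_disc and lead_in below 0.02 m and z of setting_disc in the frame of gauge_fixture between 0.0205 and 0.0235 m and angle between setting_disc's own z axis and vertical below 0.05 rad), for 0.2 s.
2. the disc has dropped flat to the floor of the pocket (z of setting_disc in the frame of gauge_fixture between 0.016 and 0.0192 m and x of setting_disc in the frame of gauge_fixture between 0 and 0.046 m and y of setting_disc in the frame of gauge_fixture between -0.004 and 0.004 m and angle between setting_disc's own z axis and vertical below 0.04 rad), for 0.2 s.
At the end, for the whole second after the job is handed in: the disc rests flat on the pocket floor (underside within about 1 mm of 18 mm above the desk, tilt under 0.04 rad) and the gauge arm stands at its stop (within 0.08 rad), both at rest (all of step 2 and linear speed of setting_disc below 0.01 m/s and value of joint gauge_arm below 0.08 rad and velocity of joint gauge_arm between -0.05 and 0.05 rad/s); the robot touches nothing.
It fails at once if the disc is pressed or rammed against the fixture with more than 30 N (contact force between setting_disc and gauge_fixture above 30 N).
It fails at once if over the pocket part of the plate the disc is lifted more than 6 mm off the lapped face, or lowered onto it from above, instead of being slid in (x of setting_disc in the frame of gauge_fixture between -0.02 and 0.07 m and y of setting_disc in the frame of gauge_fixture between -0.034 and 0.034 m and z of setting_disc in the frame of gauge_fixture between 0.028 and 0.05 m).
It fails at once if the oil bottle, brush or plug gauge is moved more than 20 mm (distance of any of oil_bottle, brush, plug_gauge from where it was at the start of the episode above 0.02 m).
It also fails if it takes over 64 s, if anything falls off the work surface, if the arm or the gripper's body presses on something with over 40 N, if the wrist force passes 120 N, or if a joint passes its speed limit or range.

## Working session

There is one attempt and no reset: what is moved stays moved. The work goes in short steps, Python scripts to look and compute and a tool call to move; the robot and the scene stay as the last step left them, time stands still between calls to the robot, and variables do not carry over. Pictures are saved under pics/ and viewed, at most 10 in all, crops included, and the job is handed in when it is done.

Besides the shell and the picture viewer there is one more tool, called after "Request:" in YAML: its name, and indented under it one key for each argument. drive_tool: Moves the arm, as the interface text tells. Its arguments: {"type":"object","properties":{"linear":{"type":"array","items":{"type":"array","items":{"type":"number"}}},"twist":{"type":"array","items":{"type":"array","items":{"type":"number"}}},"jaw":{"type":"number"},"newtons":{"type":"number"}},"required":["linear","twist"]}

```bash
mkdir -p pics; ls
cat > h.py <<'E'
import numpy as np, cv2
from plant import manip, viewer
def cal(n):
    i=viewer.camera_info(n); return np.array(i["camera_matrix"]),np.array(i["eye"]),np.array(i["orientation"])
def ray(n,u,v):
    K,e,R=cal(n); return e,R@np.linalg.solve(K,[u,v,1.0])
def onz(n,u,v,z):
    e,d=ray(n,u,v); return e+d*(z-e[2])/d[2]
def proj(n,p):
    K,e,R=cal(n); q=K@(R.T@(np.array(p)-e)); return q[:2]/q[2]
E
python3 - <<'E'
from h import *
for n in("top","side"):
    cv2.imwrite(f"pics/{n}0.png",viewer.camera(n)); print(cal(n))
s=manip.get_state(); print(s["time"],s["tool_pos"],np.round(s["orientation"],3),s["force"],s["grip_width"])
E
```

```text
pics
(array([[493.31449335,   0.        , 317.35159318],
       [  0.        , 493.31449335, 238.65294338],
       [  0.        ,   0.        ,   1.        ]]), array([ 0.45963225, -0.10485622,  0.90242116]), array([[-0.02591661, -0.99224539,  0.12156236],
       [-0.99935652,  0.02873275,  0.02147054],
       [-0.02479686, -0.12092769, -0.99235156]]))
(array([[591.98018202,   0.        , 314.99542212],
       [  0.        , 591.98018202, 252.05693052],
       [  0.        ,   0.        ,   1.        ]]), array([0.38160425, 0.65312814, 0.71755173]), array([[-0.97096134, -0.15890851,  0.17883559],
       [-0.2389361 ,  0.60668724, -0.75818212],
       [ 0.01198433, -0.7788958 , -0.62703884]]))
0.1 [ 0.22123246 -0.58450133  0.40416613] [[ 0.935  0.354 -0.   ]
 [ 0.354 -0.935  0.001]
 [ 0.    -0.001 -1.   ]] [-0.32821343  0.35001143 -0.01826608] 1.0009790873866202
```

View pics/top0.png

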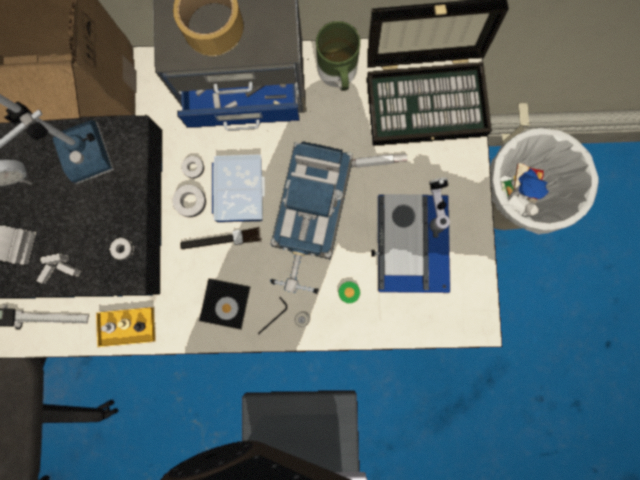

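View pics/side0.png

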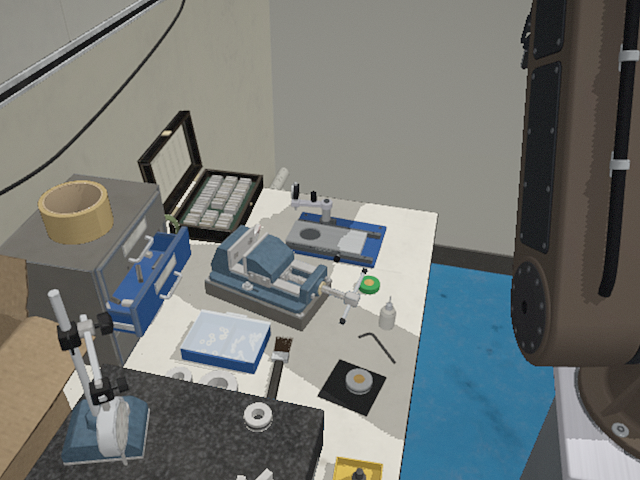

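Candidates: the steel disc on the black pad at top (227,308), and the green disc at (348,291). The steel one with the dark rim and brass spot on black rubber fits the description. The green one is the look-alike. Fixture at top (414,243), with a dark round pocket at (403,216) and the arm swung to +x with its knob near (440,210). The oil bottle is at top (302,318). I'll check this in an enlarged crop and measure.

Run:
```python
from h import *
t=cv2.imread("pics/top0.png"); s=cv2.imread("pics/side0.png")
a=cv2.resize(t[270:345,190:290],(400,300),interpolation=cv2.INTER_CUBIC)
b=cv2.resize(t[170:305,365:465],(400,540),interpolation=cv2.INTER_CUBIC)
c=cv2.resize(s[345:420,310:410],(400,300),interpolation=cv2.INTER_CUBIC)
o=np.zeros((600,800,3),np.uint8); o[:300,:400]=a;o[300:600,:400]=c;o[:540,400:]=b
cv2.imwrite("pics/crop1.png",o)
# blue base
hsv=cv2.cvtColor(t,cv2.COLOR_BGR2HSV)
m=cv2.inRange(hsv,(105,150,60),(130,255,255)); m[:, :370]=0;m[:,460:]=0;m[:180]=0;m[300:]=0
p=cv2.findNonZero(m); r=cv2.minAreaRect(p); print("base",r)
for q in cv2.boxPoints(r): print(q,onz("top",*q,0.010)[:2])
g=cv2.cvtColor(t,cv2.COLOR_BGR2GRAY)
# pocket
w=(g[200:235,385:422]<110).astype(np.uint8)
n,l,st,ce=cv2.connectedComponentsWithStats(w)
for i in range(1,n):
    if st[i][4]>60: print("pocket",st[i],ce[i]+[385,200],onz("top",*(ce[i]+[385,200]),0.020))
# disc: bright blob inside the pad
for n_,im,(x0,x1,y0,y1) in(("top",t,(208,243,287,325)),("side",s,(335,380,364,398))):
    gg=cv2.cvtColor(im,cv2.COLOR_BGR2GRAY)[y0:y1,x0:x1]
    w=(gg>90).astype(np.uint8); n,l,st,ce=cv2.connectedComponentsWithStats(w)
    i=1+np.argmax(st[1:,4]); c=cv2.findContours((l==i).astype(np.uint8),0,2)[0][0]
    e=cv2.fitEllipse(c); u=np.array(e[0])+[x0,y0]; print(n_,st[i],u,e[1],onz(n_,*u,0.015),onz(n_,*u,0.012))
```

```text
base ((414.0, 244.0), (94.0, 68.0), 90.0)
[380. 197.] [ 0.64263901 -0.20255767]
[448. 197.] [ 0.63878182 -0.32655886]
[448. 291.] [ 0.46793113 -0.31668038]
[380. 291.] [ 0.47112103 -0.19547939]
pocket [  7   4  24  24 436] [403.1559633  215.71330275] [ 0.60494075 -0.24169976  0.02      ]
top [  8  10  22  22 384] [226.28018188 307.96729469] (21.114797592163086, 21.702177047729492) [0.44808778 0.08061858 0.015     ] [0.44804875 0.08124559 0.012     ]
side [ 11   0  34  31 673] [359.9206295  379.15772724] (26.19231605529785, 32.144317626953125) [0.44450508 0.08102082 0.015     ] [0.44477368 0.07857784 0.012     ]
```

View pics/crop1.png

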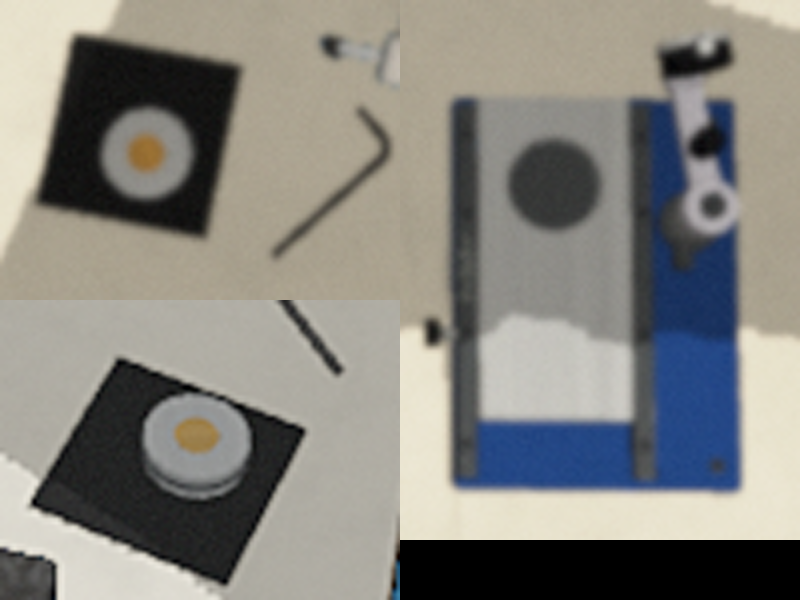

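The crop confirms it: brass spot and dark rim band on the pad, so this is the steel disc. Plate edges run from crop (478→632,100) to (480→634,420), the pocket is at (554,184) and the knob at (706,138). Next I compute the fixture frame.

Run:
```python
from h import *
f=lambda x,y,z:onz("top",(x-400+.0)/4+365-.4,y/4+170-.4,z)
L0,L1=f(478,110,.022),f(480,415,.022);R0,R1=f(631,110,.022),f(634,415,.022)
print("plate",L0,L1,R0,R1,"width",np.linalg.norm(L0-R0),np.linalg.norm(L1-R1))
for a,b in((L0,L1),(R0,R1)): print(np.degrees(np.arctan2(*(a-b)[[1,0]])))
c=[f(452,100,.01),f(735,101,.01),f(740,488,.01),f(453,487,.01)]
for i in range(4): print("base",c[i][:2],np.linalg.norm(c[i]-c[i-1]))
ctr=np.mean(c,0); yaw=np.mean([np.arctan2(*(c[0]-c[3])[[1,0]]),np.arctan2(*(c[1]-c[2])[[1,0]])]); 
yaw2=np.arctan2(*((L0+R0)-(L1+R1))[[1,0]]); print("ctr",ctr,np.degrees(yaw),np.degrees(yaw2))
y=yaw
Rz=np.array([[np.cos(y),-np.sin(y)],[np.sin(y),np.cos(y)]])
o=ctr[:2]-Rz@[-.01,-.02]; print("origin",o)
for n,p in(("lead",[-.046,0]),("pz",[.022,0]),("pivot",[.022,-.062])): print(n,o+Rz@p)
pk=f(554,184,.022)[:2]; print("pocket",pk,Rz.T@(pk-o)); 
for e in((L0+R0)/2,(L1+R1)/2): print("lane",Rz.T@(e[:2]-o))
kn=f(706,138,.078)[:2]; d=Rz.T@(kn-o)-[.022,-.062]; print("knob",kn,d,np.linalg.norm(d),"arm",np.arctan2(d[0],d[1]))
# brass spots
for n in("top","side"):
    im=cv2.imread(f"pics/{n}0.png"); h=cv2.cvtColor(im,cv2.COLOR_BGR2HSV); m=cv2.inRange(h,(10,90,80),(28,255,255))
    k,l,st,ce=cv2.connectedComponentsWithStats(m); q={"top":(226,308),"side":(359,379)}[n]
    i=1+np.argmin(np.linalg.norm(ce[1:]-q,axis=1)); print(n,st[i],ce[i],onz(n,*ce[i],.015))
```

```text
plate [ 0.63976384 -0.20863618  0.022     ] [ 0.5019248  -0.20369643  0.022     ] [ 0.63762141 -0.27752269  0.022     ] [ 0.50007362 -0.27175203  0.022     ] width 0.06891981805668858 0.06808077417367091
-2.0524368663057606
-2.4023706305340853
base [ 0.64726054 -0.19834789] 0.1767908650100282
base [ 0.64276291 -0.32742655] 0.12915699180334966
base [ 0.46679089 -0.31946029] 0.17615224707440777
base [ 0.47059818 -0.19160847] 0.1279084953614787
ctr [ 0.55685313 -0.2592108   0.01      ] -2.388353146548163 -2.2272394830567044
origin [ 0.56767789 -0.2396449 ]
lead [ 0.52171785 -0.23772796]
pz [ 0.58965878 -0.2405617 ]
pivot [ 0.58707508 -0.30250784]
pocket [ 0.60482096 -0.24129896] [ 0.03717973 -0.00010478]
lane [ 0.07109616 -0.00047219]
lane [-0.0667008  -0.00085967]
knob [ 0.61330889 -0.29739414] [0.02599791 0.00620248] 0.026727557194642905 arm 1.3365980597630744
top [222 304   9   9  65] [226.         307.81538462] [0.44837007 0.08112157 0.015     ]
side [354 375  10   8  66] [358.60606061 378.42424242] [0.44666575 0.08014723 0.015     ]
```

Request:
drive_tool:
  linear:
    - [0, 0, 0]
    - [0, 0, 0]
    - [0, 0, 0]
    - [0, 0, 0]
    - [0, 0, 0]
    - [0, 0, 0]
    - [0, 0, 0]
    - [0, 0, 0]
    - [24.5, 18, 0]
    - [24.5, 18, 0]
    - [24.5, 18, 0]
    - [24.5, 18, 0]
    - [24.5, 18, 0]
    - [24.5, 18, 0]
    - [24.5, 18, 0]
    - [24.5, 18, 0]
    - [24.5, 18, 0]
    - [24.5, 18, 0]
    - [24.5, 18, 0]
    - [24.5, 18, 0]
  twist:
    - [0, 0, -0.146]
    - [0, 0, -0.146]
    - [0, 0, -0.146]
    - [0, 0, -0.146]
    - [0, 0, -0.146]
    - [0, 0, -0.146]
    - [0, 0, -0.146]
    - [0, 0, -0.146]
    - [0, 0, 0]
    - [0, 0, 0]
    - [0, 0, 0]
    - [0, 0, 0]
    - [0, 0, 0]
    - [0, 0, 0]
    - [0, 0, 0]
    - [0, 0, 0]
    - [0, 0, 0]
    - [0, 0, 0]
    - [0, 0, 0]
    - [0, 0, 0]
  jaw: 1

```text
time: 2.1
tool_pos: [0.4497, -0.2985, 0.4045]
orientation: [[0.041, 0.999, -0.0], [0.999, -0.041, 0.0], [0.0, -0.0, -1.0]]
force: [-0.8, -0.5, 0.3]
grip_width: 0.997
gripper_force: 0.0
```

Request:
drive_tool:
  linear:
    - [29.1, -1.35, 8]
    - [29.1, -1.35, 8]
    - [29.1, -1.35, 8]
    - [29.1, -1.35, 8]
    - [29.1, -1.35, 8]
    - [29.1, -1.35, 8]
    - [29.1, -1.35, 8]
    - [29.1, -1.35, 8]
    - [29.1, -1.35, 8]
    - [29.1, -1.35, 8]
    - [29.1, -1.35, 8]
    - [29.1, -1.35, 8]
    - [29.1, -1.35, 8]
    - [0, 0, 30]
    - [0, 0, 20]
    - [0, 0, 0]
  twist:
    - [0, 0, 0]
    - [0, 0, 0]
    - [0, 0, 0]
    - [0, 0, 0]
    - [0, 0, 0]
    - [0, 0, 0]
    - [0, 0, 0]
    - [0, 0, 0]
    - [0, 0, 0]
    - [0, 0, 0]
    - [0, 0, 0]
    - [0, 0, 0]
    - [0, 0, 0]
    - [0, 0, 0]
    - [0, 0, 0]
    - [0, 0, 0]

```text
time: 3.7
tool_pos: [0.4467, 0.0793, 0.2488]
orientation: [[0.04, 0.999, -0.004], [0.999, -0.04, -0.0], [-0.0, -0.004, -1.0]]
force: [-0.4, 0.2, 0.5]
grip_width: 1.0
gripper_force: 0.0
```

Run:
```python
from h import *
s=manip.get_state(); print(s["time"],s["tool_pos"],s["force"])
a=viewer.camera("top")[230:350,150:310];b=viewer.camera("side")[270:420,270:470]
o=np.zeros((600,800,3),np.uint8);o[:300,:400]=cv2.resize(a,(400,300));o[300:,:400]=cv2.resize(b,(400,300))
cv2.imwrite("pics/c2.png",o[:,:400])
```

```text
3.7 [0.44669549 0.07927323 0.24881474] [-0.35551498  0.18137234  0.52680069]
```

View pics/c2.png

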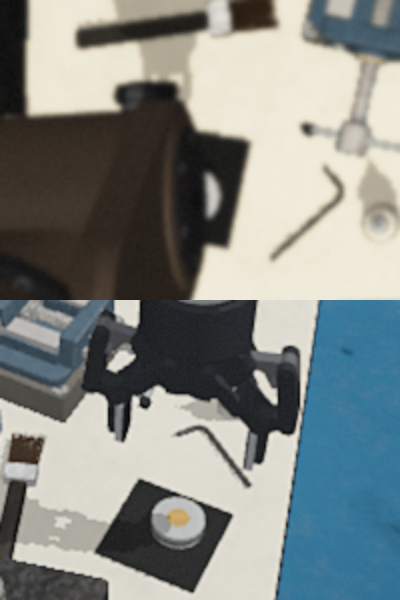

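The fingers straddle the disc in the side view; disc top is at crop (178,518). Clear to descend.

Request:
drive_tool:
  linear:
    - [1.2, 0.8, 15]
    - [0, 0, 15]
    - [0, 0, 15]
    - [0, 0, 15]
    - [0, 0, 8]
    - [0, 0, 4]
    - [0, 0, 0]
    - [0, 0, 0]
  twist:
    - [0, 0, 0]
    - [0, 0, 0]
    - [0, 0, 0]
    - [0, 0, 0]
    - [0, 0, 0]
    - [0, 0, 0]
    - [0, 0, 0]
    - [0, 0, 0]

```text
time: 4.6
tool_pos: [0.4481, 0.0802, 0.1793]
orientation: [[0.041, 0.999, 0.001], [0.999, -0.041, -0.0], [-0.0, 0.001, -1.0]]
force: [0.9, -0.4, 0.2]
grip_width: 1.002
gripper_force: 0.0
```

Request:
drive_tool:
  linear:
    - [0, 0, 0]
    - [0, 0, 0]
    - [0, 0, 0]
    - [0, 0, 0]
    - [0, 0, 0]
    - [0, 0, 0]
    - [0, 0, 0]
    - [0, 0, 0]
    - [0, 0, 0]
    - [0, 0, 0]
    - [0, 0, 0]
    - [0, 0, 0]
  twist:
    - [0, 0, 0]
    - [0, 0, 0]
    - [0, 0, 0]
    - [0, 0, 0]
    - [0, 0, 0]
    - [0, 0, 0]
    - [0, 0, 0]
    - [0, 0, 0]
    - [0, 0, 0]
    - [0, 0, 0]
    - [0, 0, 0]
    - [0, 0, 0]
  jaw: -1
  newtons: 30

```text
time: 5.8
tool_pos: [0.448, 0.0802, 0.1791]
orientation: [[0.041, 0.999, 0.001], [0.999, -0.041, -0.0], [-0.0, 0.001, -1.0]]
force: [-1.2, 0.1, 8.4]
grip_width: 0.449
gripper_force: 29.2
```

Request:
drive_tool:
  linear:
    - [0, 0, -10]
    - [0, 0, -25]
    - [0, 0, -35]
    - [0, 0, -40]
    - [0, 0, -40]
    - [-12, 3.2, 0]
    - [-23, 6.4, 0]
    - [-23, 6.4, 0]
    - [-23, 6.4, 0]
    - [-23, 6.4, 0]
    - [-23, 6.4, 0]
    - [-23, 6.4, 0]
    - [-23, 6.4, 0]
    - [-23, 6.4, 0]
    - [-23, 6.4, 0]
    - [-23, 6.4, 0]
    - [-23, 6.4, 0]
    - [-23, 6.4, 0]
    - [-23, 6.4, 0]
    - [-4, 1, 0]
  twist:
    - [0, 0, 0]
    - [0, 0, 0]
    - [0, 0, 0]
    - [0, 0, 0]
    - [0, 0, 0]
    - [0, 0, 0]
    - [0, 0, 0]
    - [0, 0, 0]
    - [0, 0, 0]
    - [0, 0, 0]
    - [0, 0, 0]
    - [0, 0, 0]
    - [0, 0, 0]
    - [0, 0, 0]
    - [0, 0, 0]
    - [0, 0, 0]
    - [0, 0, 0]
    - [0, 0, 0]
    - [0, 0, 0]
    - [0, 0, 0]

```text
time: 7.8
tool_pos: [0.5223, -0.2403, 0.3279]
orientation: [[0.043, 0.999, -0.0], [0.999, -0.043, -0.0], [-0.0, -0.0, -1.0]]
force: [-0.0, 0.6, 0.2]
grip_width: 0.446
gripper_force: 30.6
```

Request:
drive_tool:
  linear:
    - [0, 0, 25]
    - [0, 0, 25]
    - [0, 0, 25]
    - [0, 0, 10]
    - [0, 0, 0]
    - [0, 0, 0]
  twist:
    - [0, 0, 0]
    - [0, 0, 0]
    - [0, 0, 0]
    - [0, 0, 0]
    - [0, 0, 0]
    - [0, 0, 0]

```text
time: 8.4
tool_pos: [0.5225, -0.238, 0.2443]
orientation: [[0.041, 0.999, 0.0], [0.999, -0.041, -0.0], [-0.0, 0.0, -1.0]]
force: [-0.3, -0.3, -0.8]
grip_width: 0.445
gripper_force: 30.5
```

Run:
```python
from h import *
s=manip.get_state(); print(s["time"],s["tool_pos"],s["force"],np.round(s["orientation"],3).tolist(),s["grip_width"],s["gripper_force"])
a=viewer.camera("top")[170:305,345:475];b=viewer.camera("side")[170:290,260:420]
o=np.zeros((600,800,3),np.uint8);o[:416,:400]=cv2.resize(a,(400,416));o[:300,400:]=cv2.resize(b,(400,300))
cv2.imwrite("pics/c3.png",o[:420])
```

```text
8.4 [ 0.52247112 -0.23803221  0.24431472] [-0.30757182 -0.31235203 -0.82405522] [[0.041, 0.999, 0.0], [0.999, -0.041, -0.0], [-0.0, 0.0, -1.0]] 0.444700726909603 30.54606020450592
```

View pics/c3.png

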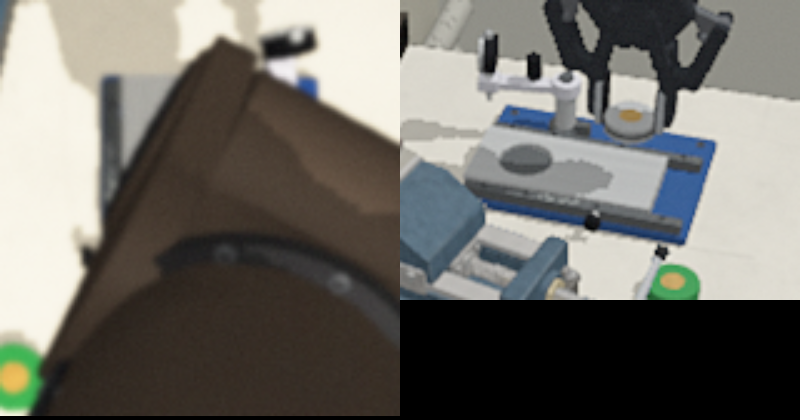

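Side view: the disc is held level between the pads (spot at crop (630,115)), above the lead-in.

Request:
drive_tool:
  linear:
    - [0, 0, 15]
    - [0, 0, 15]
    - [0, 0, 8]
    - [0, 0, 2]
    - [0, 0, 0]
    - [0, 0, 0]
  twist:
    - [0, 0, 0]
    - [0, 0, 0]
    - [0, 0, 0]
    - [0, 0, 0]
    - [0, 0, 0]
    - [0, 0, 0]

```text
time: 9.1
tool_pos: [0.5225, -0.2382, 0.2044]
orientation: [[0.041, 0.999, 0.001], [0.999, -0.041, -0.001], [-0.001, 0.001, -1.0]]
force: [-0.5, -0.5, -1.7]
grip_width: 0.448
gripper_force: 30.5
```

Request:
drive_tool:
  linear:
    - [0, 0, 1]
    - [0, 0, 1]
    - [0, 0, 0]
    - [0, 0, 0]
  twist:
    - [0, 0, 0]
    - [0, 0, 0]
    - [0, 0, 0]
    - [0, 0, 0]

```text
time: 9.5
tool_pos: [0.5224, -0.2381, 0.2018]
orientation: [[0.041, 0.999, 0.0], [0.999, -0.041, -0.0], [-0.0, 0.0, -1.0]]
force: [0.4, -0.2, -1.2]
grip_width: 0.451
gripper_force: 30.5
```

Request:
drive_tool:
  linear:
    - [0, 0, 1]
    - [0, 0, 0]
    - [0, 0, 0]
  twist:
    - [0, 0, 0]
    - [0, 0, 0]
    - [0, 0, 0]

```text
time: 9.8
tool_pos: [0.5224, -0.2381, 0.2007]
orientation: [[0.041, 0.999, -0.0], [0.999, -0.041, -0.0], [-0.0, -0.0, -1.0]]
force: [0.2, 0.1, -1.5]
grip_width: 0.448
gripper_force: 30.5
```

Run:
```python
from h import *
im=viewer.camera("side"); h=cv2.cvtColor(im,cv2.COLOR_BGR2HSV); m=cv2.inRange(h,(10,90,80),(28,255,255))
k,l,st,ce=cv2.connectedComponentsWithStats(m); s=manip.get_state(); print(s["tool_pos"],s["force"])
for i in range(1,k):
    if st[i][4]>15 and st[i][0]>300 and st[i][1]<290: 
        e,d=ray("side",*ce[i]); print(st[i],ce[i],"at z=.034",onz("side",*ce[i],.034), "at y",e+d*(-.238-e[1])/d[1])
cv2.imwrite("pics/c4.png",cv2.resize(im[170:290,260:420],(800,600),interpolation=cv2.INTER_CUBIC))
```

```text
[ 0.52234616 -0.23810872  0.20067535] [-0.3236773   0.25354111 -0.59340943]
[347 233   8   4  28] [350.53571429 234.60714286] at z=.034 [ 0.52347482 -0.24233467  0.034     ] at y [ 0.52278806 -0.238       0.03730887]
[364 279  10   7  45] [368.62222222 281.91111111] at z=.034 [ 0.46674939 -0.11673403  0.034     ] at y [ 0.48016115 -0.238      -0.07367065]
```

Request:
drive_tool:
  linear:
    - [0, 0, 1]
    - [0, 0, 0]
    - [0, 0, 0]
  twist:
    - [0, 0, 0]
    - [0, 0, 0]
    - [0, 0, 0]

```text
time: 10.15
tool_pos: [0.5224, -0.2381, 0.1996]
orientation: [[0.041, 0.999, -0.0], [0.999, -0.041, -0.0], [-0.0, -0.0, -1.0]]
force: [0.3, -0.1, -0.4]
grip_width: 0.45
gripper_force: 30.5
```

Request:
drive_tool:
  linear:
    - [0, 0, 0.7]
    - [0, 0, 0]
    - [0, 0, 0]
  twist:
    - [0, 0, 0]
    - [0, 0, 0]
    - [0, 0, 0]

```text
time: 10.45
tool_pos: [0.5223, -0.2381, 0.199]
orientation: [[0.041, 0.999, 0.0], [0.999, -0.041, -0.0], [-0.0, 0.0, -1.0]]
force: [-0.4, -0.1, -0.1]
grip_width: 0.45
gripper_force: 30.5
```

Request:
drive_tool:
  linear:
    - [0, 0, 0.5]
    - [0, 0, 0]
    - [0, 0, 0]
  twist:
    - [0, 0, 0]
    - [0, 0, 0]
    - [0, 0, 0]

```text
time: 10.75
tool_pos: [0.5224, -0.2381, 0.1985]
orientation: [[0.041, 0.999, 0.0], [0.999, -0.041, -0.0], [-0.0, 0.0, -1.0]]
force: [-0.2, 0.5, -1.9]
grip_width: 0.448
gripper_force: 30.5
```

Request:
drive_tool:
  linear:
    - [0, 0, 0.5]
    - [0, 0, 0]
    - [0, 0, 0]
  twist:
    - [0, 0, 0]
    - [0, 0, 0]
    - [0, 0, 0]

```text
time: 11.05
tool_pos: [0.5224, -0.2381, 0.1982]
orientation: [[0.041, 0.999, 0.0], [0.999, -0.041, -0.0], [-0.0, 0.0, -1.0]]
force: [-1.1, 1.1, 2.6]
grip_width: 0.445
gripper_force: 30.9
```

Request:
drive_tool:
  linear:
    - [0, 0, 0.5]
    - [0, 0, 0]
    - [0, 0, 0]
  twist:
    - [0, 0, 0]
    - [0, 0, 0]
    - [0, 0, 0]

```text
time: 11.35
tool_pos: [0.5223, -0.2381, 0.1981]
orientation: [[0.041, 0.999, 0.0], [0.999, -0.041, -0.0], [-0.0, 0.0, -1.0]]
force: [-1.6, 1.6, 9.3]
grip_width: 0.447
gripper_force: 31.4
```

Contact with the plate at TCP z ≈ 0.198. Next I loosen the jaws to a loose cage so the disc can drop freely.

Request:
drive_tool:
  linear:
    - [0, 0, -0.5]
    - [0, 0, 0]
    - [0, 0, 0]
    - [0, 0, 0]
    - [0, 0, 0]
  twist:
    - [0, 0, 0]
    - [0, 0, 0]
    - [0, 0, 0]
    - [0, 0, 0]
    - [0, 0, 0]
  jaw: 0.0

```text
time: 11.85
tool_pos: [0.5224, -0.2381, 0.1979]
orientation: [[0.041, 0.999, -0.0], [0.999, -0.041, -0.0], [-0.0, -0.0, -1.0]]
force: [-0.5, -0.3, 0.0]
grip_width: 0.504
gripper_force: 0.0
```

Request:
drive_tool:
  linear:
    - [0, 1, 0]
    - [0, 2, 0]
    - [0, 3, 0]
    - [0, 3, 0]
    - [0, 3, 0]
    - [0, 3, 0]
    - [0, 2, 0]
    - [0, 1, 0]
    - [0, 0, 0]
  twist:
    - [0, 0, 0]
    - [0, 0, 0]
    - [0, 0, 0]
    - [0, 0, 0]
    - [0, 0, 0]
    - [0, 0, 0]
    - [0, 0, 0]
    - [0, 0, 0]
    - [0, 0, 0]

```text
time: 12.75
tool_pos: [0.5404, -0.2388, 0.198]
orientation: [[0.041, 0.999, 0.0], [0.999, -0.041, -0.0], [-0.0, 0.0, -1.0]]
force: [-0.1, -0.7, 0.3]
grip_width: 0.501
gripper_force: 0.0
```

```bash
cat > look.py <<'E'
from h import *
import sys
im=viewer.camera("side"); h=cv2.cvtColor(im,cv2.COLOR_BGR2HSV); m=cv2.inRange(h,(10,90,80),(28,255,255))
k,l,st,ce=cv2.connectedComponentsWithStats(m); s=manip.get_state(); print(s["time"],s["tool_pos"],s["force"],s["grip_width"])
for i in range(1,k):
    if st[i][4]>8 and 290<st[i][0]<400 and st[i][1]<262:
        print(st[i],ce[i],"z=.034",onz("side",*ce[i],.034),"z=.030",onz("side",*ce[i],.030))
cv2.imwrite(f"pics/{sys.argv[1]}.png",cv2.resize(im[170:290,260:420],(800,600),interpolation=cv2.INTER_CUBIC))
E
python3 look.py c5
```

```text
12.8 [ 0.54037339 -0.23882768  0.19802703] [0.09029591 0.4153184  0.88195694] 0.5011465848020172
[339 233   8   4  28] [342.28571429 234.39285714] z=.034 [ 0.5389     -0.23898095  0.034     ] z=.030 [ 0.53982046 -0.24420138  0.03      ]
```

View pics/c5.png

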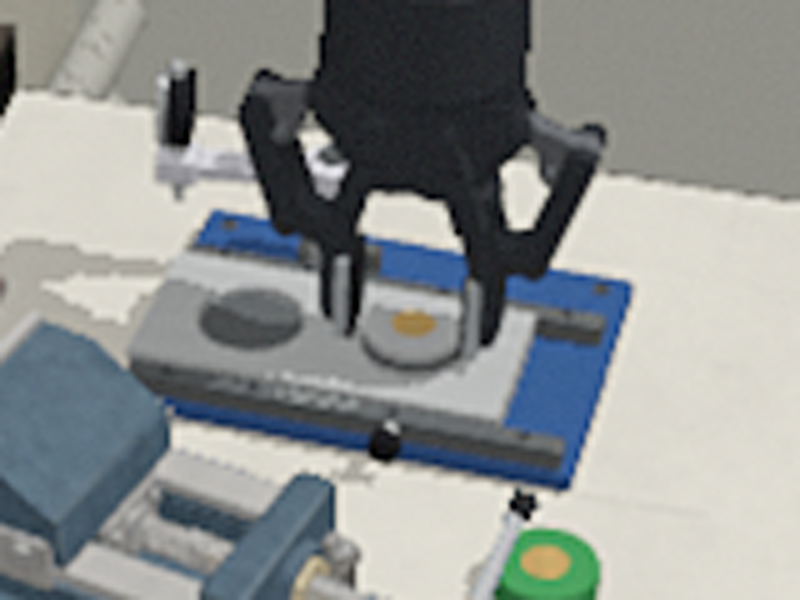

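Run:
```python
from h import *
for z in(.099,.08):
  for p in((660,60),(732,55),(665,78),(690,35)): print(z,p,onz("top",(p[0]-400)/4+365,p[1]/4+170,z))
```

```text
0.099 (660, 60) [ 0.64200672 -0.27605184  0.099     ]
0.099 (732, 55) [ 0.64317482 -0.30573576  0.099     ]
0.099 (665, 78) [ 0.63436257 -0.27769914  0.099     ]
0.099 (690, 35) [ 0.65216629 -0.28895913  0.099     ]
0.08 (660, 60) [ 0.64631967 -0.28010042  0.08      ]
0.08 (732, 55) [ 0.64751539 -0.31048634  0.08      ]
0.08 (665, 78) [ 0.63849474 -0.28178668  0.08      ]
0.08 (690, 35) [ 0.6567195  -0.29331296  0.08      ]
```

Request:
drive_tool:
  linear:
    - [0, 1, 0]
    - [0, 2, 0]
    - [0, 3, 0]
    - [0, 3, 0]
    - [0, 3, 0]
    - [0, 3, 0]
    - [0, 3, 0]
    - [0, 3, 0]
    - [0, 3, 0]
    - [0, 3, 0]
    - [0, 3, 0]
    - [0, 2, 0]
    - [0, 1, 0]
    - [0, 0, 0]
  twist:
    - [0, 0, 0]
    - [0, 0, 0]
    - [0, 0, 0]
    - [0, 0, 0]
    - [0, 0, 0]
    - [0, 0, 0]
    - [0, 0, 0]
    - [0, 0, 0]
    - [0, 0, 0]
    - [0, 0, 0]
    - [0, 0, 0]
    - [0, 0, 0]
    - [0, 0, 0]
    - [0, 0, 0]

```text
time: 14.2
tool_pos: [0.5734, -0.2402, 0.198]
orientation: [[0.041, 0.999, 0.0], [0.999, -0.041, -0.0], [-0.0, 0.0, -1.0]]
force: [0.1, -0.4, 0.0]
grip_width: 0.5
gripper_force: 0.0
```

```bash
python3 look.py c6
```

```text
14.25 [ 0.57334619 -0.24018589  0.19800947] [0.41602144 0.29116172 0.00305098] 0.5022909901361937
[322 229   8   5  28] [325.57142857 231.17857143] z=.034 [ 0.57217102 -0.24083517  0.034     ] z=.030 [ 0.57328618 -0.24606645  0.03      ]
```

Request:
drive_tool:
  linear:
    - [0, 0, -2]
    - [0, 0, -1]
    - [0, 2, 0]
    - [0, 3, 0]
    - [0, 3, 0]
    - [0, 3, 0]
    - [0, 3, 0]
    - [0, 3, 0]
    - [0, 3, 0]
    - [0, 3, 0]
    - [0, 2, 0]
    - [0, 1, 0]
    - [0, 0, 0]
  twist:
    - [0, 0, 0]
    - [0, 0, 0]
    - [0, 0, 0]
    - [0, 0, 0]
    - [0, 0, 0]
    - [0, 0, 0]
    - [0, 0, 0]
    - [0, 0, 0]
    - [0, 0, 0]
    - [0, 0, 0]
    - [0, 0, 0]
    - [0, 0, 0]
    - [0, 0, 0]

```text
time: 15.55
tool_pos: [0.5994, -0.2412, 0.201]
orientation: [[0.041, 0.999, 0.0], [0.999, -0.041, -0.0], [-0.0, 0.0, -1.0]]
force: [-0.2, 0.5, 0.0]
grip_width: 0.501
gripper_force: 0.0
```

```bash
python3 look.py c7
```

```text
15.6 [ 0.59935596 -0.24124472  0.20095236] [-0.04442546 -0.03638092 -0.39627332] 0.49682672770427105
[308 228   8   3  20] [311.8 229. ] z=.034 [ 0.59953983 -0.2409021   0.034     ] z=.030 [ 0.60081515 -0.24613378  0.03      ]
```

View pics/c7.png

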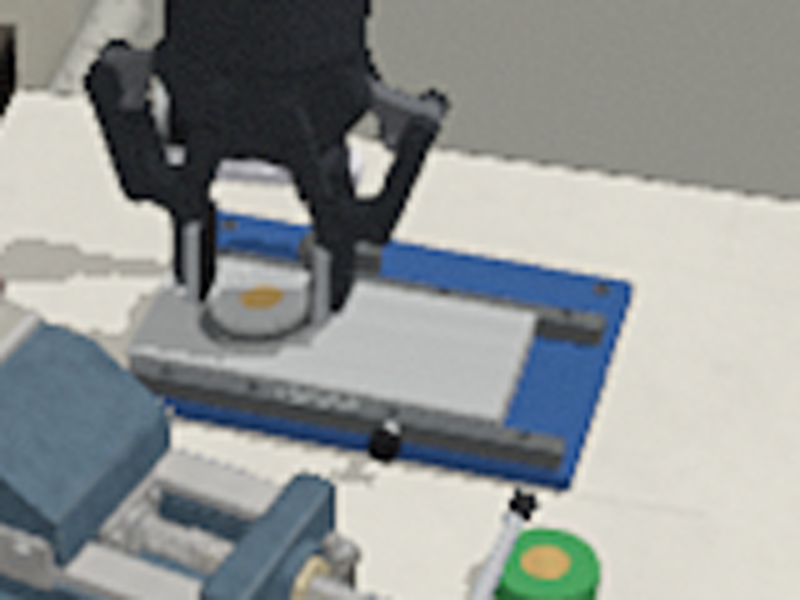

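The disc is still up on the plate over the pocket's near part (spot at crop (262,297)). Next I creep forward in small steps.

Request:
drive_tool:
  linear:
    - [0, 1, 0]
    - [0, 1, 0]
    - [0, 1, 0]
    - [0, 1, 0]
    - [0, 1, 0]
    - [0, 0, 0]
    - [0, 0, 0]
  twist:
    - [0, 0, 0]
    - [0, 0, 0]
    - [0, 0, 0]
    - [0, 0, 0]
    - [0, 0, 0]
    - [0, 0, 0]
    - [0, 0, 0]

```text
time: 16.3
tool_pos: [0.6043, -0.2414, 0.201]
orientation: [[0.041, 0.999, 0.0], [0.999, -0.041, -0.0], [-0.0, 0.0, -1.0]]
force: [0.0, -0.4, 0.0]
grip_width: 0.499
gripper_force: 0.0
```

```bash
python3 look.py c8
```

```text
16.35 [ 0.60431    -0.24146377  0.2010367 ] [ 0.49682778 -0.65702077 -0.61996669] 0.4995566411128727
[307 228   8   3  22] [310.18181818 229.        ] z=.034 [ 0.60256781 -0.24010495  0.034     ] z=.030 [ 0.60386084 -0.24533196  0.03      ]
```

Request:
drive_tool:
  linear:
    - [0, 1, 0]
    - [0, 1, 0]
    - [0, 0, 0]
    - [0, 0, 0]
  twist:
    - [0, 0, 0]
    - [0, 0, 0]
    - [0, 0, 0]
    - [0, 0, 0]

```text
time: 16.75
tool_pos: [0.6063, -0.2416, 0.201]
orientation: [[0.041, 0.999, 0.0], [0.999, -0.041, -0.0], [-0.0, 0.0, -1.0]]
force: [-0.8, 0.4, 1.8]
grip_width: 0.499
gripper_force: 0.1
```

```bash
python3 look.py c9
```

```text
16.8 [ 0.60630898 -0.24153882  0.20102458] [ 0.70726848 -0.32907152  0.39624057] 0.500100509310512
[306 228   8   4  27] [309.40740741 229.55555556] z=.034 [ 0.60357412 -0.23797997  0.034     ] z=.030 [ 0.60487304 -0.24319455  0.03      ]
```

Request:
drive_tool:
  linear:
    - [0, 0.5, 0]
    - [0, 0.5, 0]
    - [0, 0, 0]
    - [0, 0, 0]
  twist:
    - [0, 0, 0]
    - [0, 0, 0]
    - [0, 0, 0]
    - [0, 0, 0]

```text
time: 17.2
tool_pos: [0.6071, -0.2416, 0.2009]
orientation: [[0.041, 0.999, -0.001], [0.999, -0.041, 0.0], [0.0, -0.001, -1.0]]
force: [-3.6, -0.4, 1.1]
grip_width: 0.502
gripper_force: 1.8
```

```bash
python3 look.py c10
```

```text
17.25 [ 0.60711613 -0.24158567  0.20093603] [-3.41192769 -1.03607493  1.10865691] 0.4981871343663052
[306 228   8   4  28] [309.28571429 229.60714286] z=.034 [ 0.60376046 -0.23775843  0.034     ] z=.030 [ 0.60506047 -0.24297171  0.03      ]
```

View pics/c10.png

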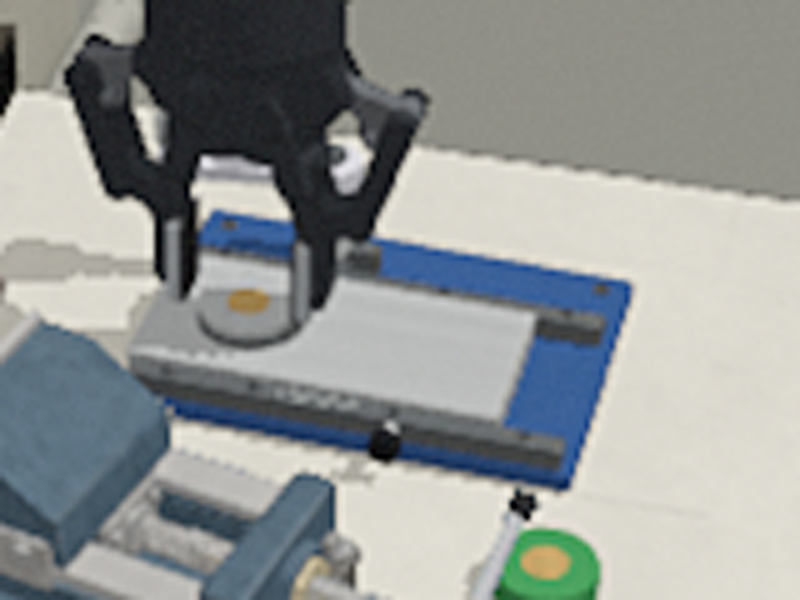

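The disc is home: the pocket wall now resists at about 3.5 N and the disc sits lower. I back off, open a little and lift straight up.

Request:
drive_tool:
  linear:
    - [0, -1, 0]
    - [0, -1, 0]
    - [0, 0, 0]
    - [0, 0, -1]
    - [0, 0, -2]
    - [0, 0, -5]
    - [0, 0, -10]
    - [0, 0, -20]
    - [0, 0, -30]
    - [0, 0, -30]
    - [0, 0, 0]
  twist:
    - [0, 0, 0]
    - [0, 0, 0]
    - [0, 0, 0]
    - [0, 0, 0]
    - [0, 0, 0]
    - [0, 0, 0]
    - [0, 0, 0]
    - [0, 0, 0]
    - [0, 0, 0]
    - [0, 0, 0]
    - [0, 0, 0]
  jaw: 0.1

```text
time: 18.35
tool_pos: [0.6058, -0.2417, 0.304]
orientation: [[0.041, 0.999, 0.006], [0.999, -0.041, -0.003], [-0.003, 0.007, -1.0]]
force: [0.7, -0.1, 0.8]
grip_width: 0.548
gripper_force: 0.0
```

```bash
python3 look.py c11
python3 - <<'E'
from h import *
a=viewer.camera("top");b=cv2.imread("pics/c11.png")
o=np.zeros((600,800,3),np.uint8);o[:480,:400]=cv2.resize(a[160:304,355:475],(400,480));o[:300,400:]=cv2.resize(b,(400,300),interpolation=cv2.INTER_AREA)
cv2.imwrite("pics/c12.png",o[:480])
E
```

```text
18.4 [ 0.60539063 -0.24151394  0.30178488] [-0.84588185 -0.39934733 -0.13766844] 0.5497626662400933
[306 228   7   4  25] [309.12 229.56] z=.034 [ 0.60410766 -0.23782466  0.034     ] z=.030 [ 0.60540971 -0.24303833  0.03      ]
```

View pics/c12.png

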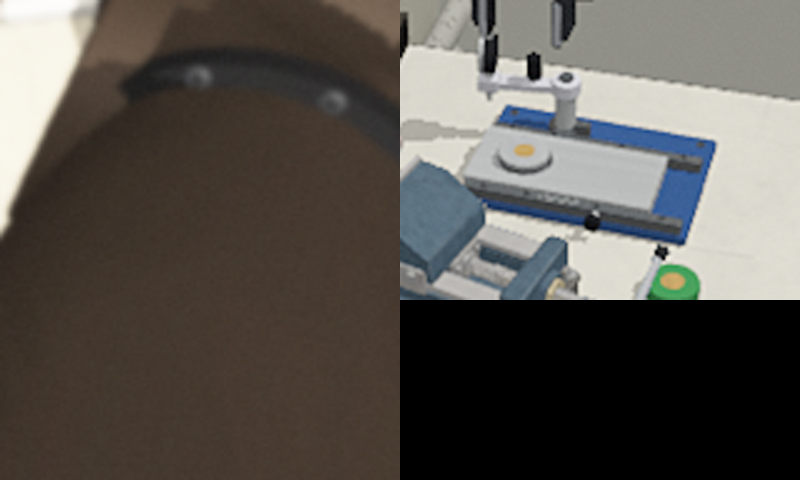

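In the side view the disc sits low in the pocket, and the spot ray meets the lane at z ≈ 0.031. The knob is at side px ≈ (313.6,196.4). Next I turn the tool and go above the knob.

Request:
drive_tool:
  linear:
    - [0, 0, 0]
    - [0, 0, 0]
    - [0, 0, 0]
    - [0, 0, 0]
    - [0, 0, 0]
    - [0, 0, 0]
    - [0, 0, 0]
    - [0, 0, 0]
    - [0, 0, 0]
    - [0, 0, 0]
    - [0, 15, 0]
    - [0, 15, 0]
    - [0, 15, 0]
    - [0, 12, 0]
    - [0, 0, 0]
    - [0, 0, 0]
  twist:
    - [0, 0, 0.14]
    - [0, 0, 0.14]
    - [0, 0, 0.14]
    - [0, 0, 0.14]
    - [0, 0, 0.14]
    - [0, 0, 0.14]
    - [0, 0, 0.14]
    - [0, 0, 0.14]
    - [0, 0, 0.14]
    - [0, 0, 0.14]
    - [0, 0, 0]
    - [0, 0, 0]
    - [0, 0, 0]
    - [0, 0, 0]
    - [0, 0, 0]
    - [0, 0, 0]

```text
time: 20.05
tool_pos: [0.6125, -0.2984, 0.2987]
orientation: [[0.992, 0.129, -0.0], [0.129, -0.992, 0.0], [-0.0, -0.0, -1.0]]
force: [0.3, -0.1, -0.4]
grip_width: 0.551
gripper_force: 0.0
```

Run:
```python
from h import *
im=viewer.camera("side"); s=manip.get_state(); print(s["time"],s["tool_pos"],np.round(s["orientation"],3).tolist())
g=cv2.cvtColor(im,cv2.COLOR_BGR2GRAY)[182:212,285:340]
k,l,st,ce=cv2.connectedComponentsWithStats((g<60).astype(np.uint8))
for i in range(1,k):
    if st[i][4]>10: u=ce[i]+[285,182]; print(st[i]+[285,182,0,0,0],u,onz("side",*u,.069))
for p in([.613,-.298,.059],[.613,-.298,.079]): print(proj("side",p))
```

```text
20.1 [ 0.61253481 -0.29791789  0.29886816] [[0.992, 0.13, -0.0], [0.13, -0.992, 0.0], [-0.0, -0.0, -1.0]]
[293 184   6  15  67] [295.82089552 191.62686567] [ 0.64971369 -0.30845422  0.069     ]
[311 191   5  11  49] [313.         196.20408163] [ 0.61251553 -0.30122504  0.069     ]
[312.32130242 201.25925077]
[312.41447767 192.78147824]
```

Request:
drive_tool:
  linear:
    - [0, 1, 20]
    - [0, 0, 20]
    - [0, 0, 15]
    - [0, 0, 7]
    - [0, 0, 1.5]
    - [0, 0, 0]
    - [0, 0, 0]
  twist:
    - [0, 0, 0]
    - [0, 0, 0]
    - [0, 0, 0]
    - [0, 0, 0]
    - [0, 0, 0]
    - [0, 0, 0]
    - [0, 0, 0]

```text
time: 20.8
tool_pos: [0.613, -0.299, 0.2363]
orientation: [[0.992, 0.13, 0.001], [0.13, -0.992, -0.001], [0.001, 0.001, -1.0]]
force: [0.5, 0.9, 0.2]
grip_width: 0.554
gripper_force: 0.0
```

Request:
drive_tool:
  linear:
    - [0, 0, 0]
    - [0, 0, 0]
    - [0, 0, 0]
    - [0, 0, 0]
    - [0, 0, 0]
    - [0, 0, 0]
    - [0, 0, 0]
    - [0, 0, 0]
  twist:
    - [0, 0, 0]
    - [0, 0, 0]
    - [0, 0, 0]
    - [0, 0, 0]
    - [0, 0, 0]
    - [0, 0, 0]
    - [0, 0, 0]
    - [0, 0, 0]
  jaw: -1
  newtons: 20

```text
time: 21.6
tool_pos: [0.6129, -0.2991, 0.236]
orientation: [[0.992, 0.13, 0.001], [0.13, -0.992, -0.001], [0.001, 0.001, -1.0]]
force: [-0.8, -0.2, 5.6]
grip_width: 0.137
gripper_force: 21.0
```

Request:
drive_tool:
  linear:
    - [-0.06, -1.82, 0]
    - [-0.06, -1.82, 0]
    - [-0.06, -1.82, 0]
    - [-0.06, -1.82, 0]
    - [-0.06, -1.82, 0]
    - [-0.06, -1.82, 0]
    - [-0.06, -1.82, 0]
    - [-0.06, -1.82, 0]
    - [-0.06, -1.82, 0]
    - [-0.06, -1.82, 0]
    - [-0.06, -1.82, 0]
    - [-0.06, -1.82, 0]
    - [-0.06, -1.82, 0]
    - [-0.06, -1.82, 0]
    - [-0.06, -1.82, 0]
    - [-0.06, -1.82, 0]
    - [-0.06, -1.82, 0]
    - [-0.06, -1.82, 0]
    - [0, 0, 0]
  twist:
    - [0, 0, -0.07]
    - [0, 0, -0.07]
    - [0, 0, -0.07]
    - [0, 0, -0.07]
    - [0, 0, -0.07]
    - [0, 0, -0.07]
    - [0, 0, -0.07]
    - [0, 0, -0.07]
    - [0, 0, -0.07]
    - [0, 0, -0.07]
    - [0, 0, -0.07]
    - [0, 0, -0.07]
    - [0, 0, -0.07]
    - [0, 0, -0.07]
    - [0, 0, -0.07]
    - [0, 0, -0.07]
    - [0, 0, -0.07]
    - [0, 0, -0.07]
    - [0, 0, 0]

```text
time: 23.5
tool_pos: [0.5915, -0.2767, 0.236]
orientation: [[0.178, 0.984, 0.0], [0.984, -0.178, -0.0], [-0.0, 0.0, -1.0]]
force: [-3.1, 0.8, 7.1]
grip_width: 0.137
gripper_force: 21.2
```

Request:
drive_tool:
  linear:
    - [0, -0.9, 0]
    - [0, -0.9, 0]
    - [0, 0, 0]
    - [0, 0, 0]
  twist:
    - [0, 0, -0.035]
    - [0, 0, -0.035]
    - [0, 0, 0]
    - [0, 0, 0]

```text
time: 23.9
tool_pos: [0.5898, -0.2765, 0.2359]
orientation: [[0.111, 0.994, 0.0], [0.994, -0.111, -0.0], [-0.0, 0.0, -1.0]]
force: [-3.2, -0.0, 7.0]
grip_width: 0.136
gripper_force: 21.2
```

Request:
drive_tool:
  linear:
    - [0, -0.9, 0]
    - [0, -0.9, 0]
    - [0, 0, 0]
    - [0, 0, 0]
  twist:
    - [0, 0, -0.035]
    - [0, 0, -0.035]
    - [0, 0, 0]
    - [0, 0, 0]

```text
time: 24.3
tool_pos: [0.588, -0.2763, 0.2359]
orientation: [[0.041, 0.999, -0.0], [0.999, -0.041, -0.0], [-0.0, -0.0, -1.0]]
force: [-3.0, 1.0, 7.4]
grip_width: 0.139
gripper_force: 21.2
```

Request:
drive_tool:
  linear:
    - [0, -0.5, 0]
    - [0, -0.5, 0]
    - [0, 0, 0]
    - [0, 0, 0]
  twist:
    - [0, 0, 0]
    - [0, 0, 0]
    - [0, 0, 0]
    - [0, 0, 0]

```text
time: 24.7
tool_pos: [0.5874, -0.2762, 0.236]
orientation: [[0.041, 0.999, 0.001], [0.999, -0.041, -0.001], [-0.0, 0.001, -1.0]]
force: [0.2, 0.7, 6.7]
grip_width: 0.142
gripper_force: 21.1
```

Request:
drive_tool:
  linear:
    - [0, -0.5, 0]
    - [0, -0.5, 0]
    - [0, 0, 0]
    - [0, 0, 0]
  twist:
    - [0, 0, 0]
    - [0, 0, 0]
    - [0, 0, 0]
    - [0, 0, 0]

```text
time: 25.1
tool_pos: [0.5868, -0.2761, 0.236]
orientation: [[0.041, 0.999, 0.003], [0.999, -0.041, -0.001], [-0.001, 0.003, -1.0]]
force: [5.2, 1.6, 2.9]
grip_width: 0.139
gripper_force: 21.0
```

Request:
drive_tool:
  linear:
    - [0, -0.5, 0]
    - [0, -0.5, 0]
    - [0, 0, 0]
    - [0, 0, 0]
  twist:
    - [0, 0, 0]
    - [0, 0, 0]
    - [0, 0, 0]
    - [0, 0, 0]

```text
time: 25.5
tool_pos: [0.5864, -0.2761, 0.236]
orientation: [[0.041, 0.999, 0.005], [0.999, -0.041, -0.002], [-0.001, 0.005, -1.0]]
force: [11.3, 1.1, 0.9]
grip_width: 0.143
gripper_force: 20.9
```

Request:
drive_tool:
  linear:
    - [0, 0, 0]
    - [0, 0, 0]
    - [0, 0, 0]
    - [0, 0, 0]
    - [0, 0, -5]
    - [0, 0, -15]
    - [0, 0, -30]
    - [0, 0, -40]
    - [0, 0, -40]
    - [-40, 0, 0]
    - [-40, 0, 0]
    - [-40, 0, 0]
    - [0, 0, 0]
    - [0, 0, 0]
  twist:
    - [0, 0, 0]
    - [0, 0, 0]
    - [0, 0, 0]
    - [0, 0, 0]
    - [0, 0, 0]
    - [0, 0, 0]
    - [0, 0, 0]
    - [0, 0, 0]
    - [0, 0, 0]
    - [0, 0, 0]
    - [0, 0, 0]
    - [0, 0, 0]
    - [0, 0, 0]
    - [0, 0, 0]
  jaw: -0.3

```text
time: 26.9
tool_pos: [0.5797, -0.3966, 0.3663]
orientation: [[0.043, 0.999, 0.0], [0.999, -0.043, -0.0], [-0.0, 0.0, -1.0]]
force: [-0.3, 0.1, 0.6]
grip_width: 0.355
gripper_force: 0.0
```

```bash
python3 look.py c13
python3 - <<'E'
from h import *
a=viewer.camera("top");b=cv2.imread("pics/c13.png")
o=np.zeros((480,800,3),np.uint8);o[:,:400]=cv2.resize(a[160:304,355:475],(400,480));o[:300,400:]=cv2.resize(b,(400,300),interpolation=cv2.INTER_AREA)
cv2.imwrite("pics/c14.png",o)
E
```

```text
26.95 [ 0.5800114  -0.39571997  0.36623011] [-0.17738545  0.44500676 -1.09660317] 0.347673768714944
[306 228   8   4  27] [309.37037037 229.48148148] z=.034 [ 0.6037023  -0.23819397  0.034     ] z=.030 [ 0.60500197 -0.2434098   0.03      ]
```

View pics/c14.png

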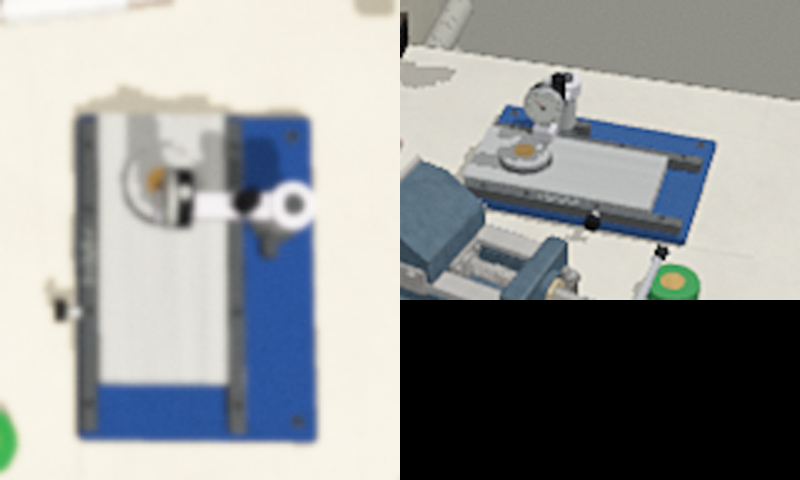

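The gauge arm lies along fixture +y at its stop (knob at crop (246,202)). The disc is in the pocket under the gauge (spot at (155,180)), and the gripper is clear.

```bash
python3 -c "
from plant import manip
print(manip.job_done())"
```

```text
the job is handed in; nothing more can be done
None
```

The disc was laid on the lead-in end, slid into the pocket without lifting, and the gauge arm swung in against its stop; I handed the job in at about 27 s with the final picture showing both in place, but the hand-in returned no verdict.

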